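Turn the inspection mirror to the casting mark and hold it

TASK

Take the fork key out of its wooden block, set it down over the bar-shaped screw head on top of the camera's mirror turret, and with it turn the mirror until the raised cross on the bearing housing's lug stands in the middle of the camera's view. The turret springs back, so finish while holding it there: the key still gripped, upright and fully down on the screw. Work the turret with the key only, never with the fingers, and leave the other things where they are.

Things in the scene. Friction and masses are not known exactly. Their poses are not given: they have to be found in the camera images.
- key: Fork key, 90 mm tall, 0.14 kg, standing upright in the block's recess. Origin: centre of its underside, at the prong tips; z up. Steel fork 26 mm (x) by 24 mm (y), with a slot 10 mm wide and 14 mm deep running right through along x; bridge to 20 mm; round shank 12 mm thick to 50 mm; black flat handle from 50 to 90 mm. A half turn about z fits the same
- key_grip (a point): Middle of the key's handle, 70 mm above the key's origin. The handle is 34 mm wide along the key's x, 16 mm thick along its y and 40 mm high: grip it from above across the 16 mm
- block: Fixed wooden block on the robot's right, 75 (x) x 70 (y) x 22 mm high, with one recess 31 x 28 mm, 12 mm deep, in the middle of its top, where the key stands, its axes within 0.05 rad of the block's. Origin under its centre, z up
- stand: Fixed camera stand: round grey base 100 mm across with an upright black camera 44 mm across, whose lens looks straight up on the axis. Origin under its centre, z up; x: where the turret looks when at rest. A spring turns the turret back to rest if let go (0.06 N m at rest, 0.15 N m at 1.5 rad)
- turret: Mirror turret over the camera, 64 mm across, turning about the vertical axis through the lens. Origin: centre of its 45 degree mirror, on that axis, 105 mm above the bench; z up; x: the level line along which the camera sees by the mirror; a nose on the cap points that way, to 60 mm. It turns only anticlockwise from rest (seen from above), up to 1.9 rad; 0.1 to 1.7 is needed
- screw (a point): Foot of the captive screw's head, on the turning axis, on the flat top of the turret's cap, 146 mm above the bench. The head is an upright bar 26 mm along the turret's x, 6 mm along y, 12 mm high, and turns the turret one to one. The key's slot goes over it along x, prongs down on the cap, with about 0.15 rad of play either way before it drives
- mark (a point): The inspection mark: middle of a raised cross, 24 mm across, on a round upright lug, 36 mm across, that stands up from the top of one of the two bearing housings. 105 mm above the bench, level with the mirror; it faces roughly towards the camera stand
- marked: Fixed dark cast-iron bearing housing with the lug: foot 60 x 80 mm, body 44 x 56 mm up to 80 mm, the lug's top at 123 mm. Origin under its centre; the lug's marked face looks along -x and the mark lies at (-24, 0, 105) mm. It is to the left of and beyond the stand
- plain: The other fixed bearing housing, the same but without the lug. The two may have changed places
- clip: a loose U-shaped brass clip, 34 x 22 x 24 mm, lying on the bench; origin under its centre. A bystander
- clip2: a second brass clip like it. A bystander
- race: a loose steel bearing race, a ring 52 mm across and 16 mm high; origin under its centre. A bystander
- carton: a closed cardboard carton, 70 x 100 x 40 mm; origin under its centre. A bystander
- wrench: a steel wrench lying on the bench. A bystander
- jar: a closed jar, 60 mm across, 75 mm high; origin under its centre. A bystander
- driver: a screwdriver with a black handle lying on the bench. A bystander
Things that resemble listed ones, but are neither listed nor needed, are in the scene too. What is shaped like the key but purple or yellow is not meant.

How it is judged:
On the way, in this order (a step that is already met when the one before it is completed fails the run):
1. the key is lifted out of its block in the fingers (contact force between the fingers and key above 2 N and height (world z) of key above 0.04 m), for 0.2 s.
2. the held key stands over the screw head, prongs down on the turret's cap (contact force between the fingers and key above 2 N and horizontal distance between key and turret below 0.007 m and z of key in the frame of turret below 0.047 m and angle between key's own z axis and vertical below 0.12 rad), for 0.2 s.
At the end, for the whole second after the job is handed in: The mark's middle is within 10 mm of the turret's line of view, ahead of it; turret and key at rest; the gripped key (over 2 N) within 7 mm of the turning axis, prongs within 6 mm of the cap, tilted under 0.12 rad, pressing on the sprung turret (over 0.5 N) (all of step 2 and y of mark in the frame of turret between -0.01 and 0.01 m and x of mark in the frame of turret above 0.05 m and contact force between key and turret above 0.5 N and angular speed of turret below 0.15 rad/s and linear speed of key below 0.02 m/s); the arm keeps its last pose, push and grip.
It fails at once if the turret is worked with the fingers (contact force between the fingers and turret above 2 N).
It fails at once if a bystander is moved by more than 30 mm (distance of any of clip, clip2, race, carton, wrench, jar, driver from where it was at the start of the episode above 0.03 m).
It also fails if it takes over 42 s, if anything falls off the work surface, if the arm or the gripper's body presses on something with over 40 N, if the wrist force passes 120 N, or if a joint passes its speed limit or range.

ROBOT

A 7-joint arm with a two-finger parallel gripper is mounted at the origin on the work surface. World frame = base frame: x ahead of the robot, y to its left, z up, the work surface at z = 0. Lengths are in m, angles in rad, forces in N, time in s.
With the tool pointing down it reaches from about 0.425 to 0.875 m from the base axis. Payload 4.7 kg.
Tool frame: the origin (TCP) lies at the very end of the fingers, on their centre line; the grasp point (between the pads) lies 19 mm behind it; z points along the fingers, y is the direction in which the jaws open and shut (so a half turn about z gives the same grasp; the last joint's range is limited). The gripper opens to 85 mm and grips with 20 to 120 N. Pads are 22 mm wide; open, the fingers measure 114 mm over their backs; the gripper's body (76 mm by 85 mm) begins 54 mm behind the grasp point. The pads swing forward as they close: fully open they stand 13 mm farther back than shut.
Start: joints at [0.014, 0.321, -0.07, 1.45, 0.023, 1.371, -0.057], TCP at [0.65, -0, 0.231] pointing down, gripper open.
Joint ranges: [-2.86, 2.86], [-0.3, 2.09], [-1.38, 1.24], [0.06, 2.45], [-1.56, 4.7], [0.09, 2.05], [-2.69, 2.69]. Speed limits (rad/s): [2.57, 2.57, 3.14, 3.14, 3.14, 3.14, 3.14].

INTERFACE

Orientations are given as a 3x3 rotation matrix whose columns are the frame's x, y, z axes.
In Python, from rig import arm, let_go, gripper_close, ik, optics, spotter gives the robot as it stands. Calls block until the motion is done:
- arm.move_pose(position, orientation): joint-space move of the TCP to a pose.
- arm.servo_line(position, rot=None, feed=0.15): straight line of the TCP; rot=None keeps the orientation; feed is the mean speed in m/s.
- arm.set_joints(angles): joint-space move.
- let_go() and gripper_close(force=None): open the fingers fully, or close them until they stop; force is the grip in N (None keeps the last).
- arm.dwell(seconds).
- ik(position, orientation): joint angles nearest the present ones, or None.
- arm.observe(): the state.
- optics.read_camera(name): name is "scene" or "side" or "wrist"; returns (picture, depth): 420x560x3 uint8, blue, green, red; 420x560 float32, m along the optical axis (not along the pixel's ray), 0 where there is no reading.
- optics.camera_info(name): a dict with "K" (3x3 intrinsics, pixels), "R" (3x3) and "t" (3): a world point X has camera coordinates R X + t. Camera axes: x right, y down, z forward; pixel columns grow to the right and rows downward; lengths in m; the calibration is good to about 2 mm. A picture is of the moment at which its call begins: read the wrist's pose just before it. camera_info takes no time and is no camera call; for the wrist camera it gives the pose at the moment of the call.
A pose or a line that the arm cannot do raises arm.MotionError and nothing moves.
- arm.sign_off(): hands the job in, once; it reports no verdict.
Trained networks look in the newest picture that a camera, given by its name, has taken for a name from the list of things; names that differ only in an ending like _2 or _b are one class to them, and where a whole thing is asked for, a point or a joint stands for the part that bears it (a point fixed in the world has none). Each returns a list of dicts, best first, with "conf" (0 to 1); they miss things now and then, are a little off and sometimes report something else, mostly with a low value. They report only what shows in the picture. A call takes as long as a camera call. They do not tell look-alikes from the thing itself.
- spotter.recognise(camera, label): "position" ([x, y, z] in m, in the coordinates of the camera as it stood for that picture, good to about 4 mm: the middle of the surface that is visible of it).
- spotter.masks_of(camera, label): "region" (420x560 bool, what is visible of it).
- spotter.place_of(camera, label): "position" ([x, y, z] in m, in the coordinates of the camera as it stood for that picture, good to about 4 mm: a listed point, or the origin of a listed thing).
The state is a dict: "time": time; "joint_positions": joint angles; "joint_vel": joint speeds; "tau": joint torques, N m; "position": TCP position; "tcp_rot": TCP orientation; "wrist_force": force on the tool from outside, world axes, zero at the start; "wrist_torque": the same for the moment, N m; "opening": finger opening in m.
Only numpy, scipy, OpenCV 4.12 (cv2) and the standard library are available. Lean on these libraries where they do the work, as an engineer would, in place of code of your own. Each camera call takes 0.05 s, during which the arm holds its last target. There are 200 camera calls.

## Working session

There is one attempt and no reset: what is moved stays moved. The work goes in short steps, each a Python script; the robot and the scene stay as the last script left them, time stands still between calls to the robot, and variables do not carry over. Pictures are saved under pics/ and viewed, about 8 in all and at most 12, crops included, and the job is handed in when it is done.

```bash
ls; mkdir -p pics; cat > h.py <<'E'
import numpy as np, cv2
from rig import arm, let_go, gripper_close, ik, optics, spotter
def world(cam,p,info=None):
    c=info or optics.camera_info(cam); return np.array(c["R"]).T@(np.array(p)-np.array(c["t"]))
def cloud(cam,d,info=None):
    c=info or optics.camera_info(cam); K=np.array(c["K"]); v,u=np.mgrid[:d.shape[0],:d.shape[1]]
    P=np.stack([(u-K[0,2])/K[0,0]*d,(v-K[1,2])/K[1,1]*d,d],-1)
    W=(P-np.array(c["t"]))@np.array(c["R"]); W[d<=0]=np.nan; return W
def px(cam,X):
    c=optics.camera_info(cam); q=np.array(c["K"])@(np.array(c["R"])@np.array(X)+np.array(c["t"])); return np.round(q[:2]/q[2],1)
def down(a): # tool x axis yaw a, pointing down
    return np.array([[np.cos(a),np.sin(a),0],[np.sin(a),-np.cos(a),0],[0,0,-1.]])
E
python3 - <<'E'
from h import *
np.set_printoptions(precision=4,suppress=True)
for cam in("scene","side"):
    im,d=optics.read_camera(cam); cv2.imwrite(f"pics/{cam}0.png",im); np.save(f"pics/{cam}0.npy",d)
    for l in("key","key_grip","block","stand","turret","screw","mark","marked"):
        for r in spotter.place_of(cam,l)[:4]:
            w=world(cam,r["position"]); print(cam,l,round(r["conf"],2),w,px(cam,w))
print(arm.observe()["time"], down(0), arm.observe()["tcp_rot"])
E
```

```text
pics
scene key 0.77 [ 0.5341 -0.2334  0.0036] [219.2 222.8]
scene key 0.7 [ 0.4639 -0.3346 -0.0001] [191.2 205.4]
scene key 0.51 [ 0.6144 -0.4241  0.001 ] [152.1 241.9]
scene key 0.5 [ 0.5588 -0.3232  0.0131] [188.5 226.1]
scene key_grip 0.76 [ 0.4606 -0.3366  0.0758] [186.9 188.5]
scene key_grip 0.7 [ 0.6102 -0.4211  0.0707] [147.8 226.5]
scene key_grip 0.63 [ 0.5587 -0.3238  0.0813] [184.5 211.7]
scene block 0.67 [ 0.5612 -0.3295 -0.0008] [187.  229.4]
scene block 0.46 [ 0.5555 -0.3237  0.0804] [184.8 211.1]
scene stand 0.58 [ 0.5223 -0.0666  0.0005] [272.9 222.5]
scene turret 0.96 [ 0.5244 -0.0652  0.1033] [273.4 201.2]
scene turret 0.45 [ 0.45   -0.43    0.0019] [162.7 200.7]
scene screw 0.72 [ 0.5244 -0.0664  0.1499] [273.  190.3]
scene mark 0.73 [0.5594 0.3266 0.1019] [409.5 215.7]
scene mark 0.36 [ 0.4481 -0.4306  0.0017] [162.7 200.3]
scene marked 0.68 [0.6742 0.1915 0.0024] [360.2 266.9]
scene marked 0.57 [ 0.555   0.3486 -0.0013] [407.7 236.3]
scene marked 0.15 [ 0.4211 -0.1437  0.0043] [251.1 196.9]
side key 0.81 [ 0.4634 -0.332   0.0017] [349.3 336.9]
side key 0.8 [ 0.557
[... 312 characters left out ...]
9.4 297.9]
side block 0.92 [ 0.5608 -0.3248 -0.0017] [376.9 310.2]
side stand 0.86 [ 0.5221 -0.0696 -0.0087] [276.3 265.2]
side turret 0.73 [ 0.5193 -0.0673  0.1427] [273.1 210.6]
side turret 0.62 [ 0.5168 -0.0662  0.1006] [272.4 226.9]
side turret 0.48 [ 0.7136 -0.174  -0.0015] [364.4 245.6]
side screw 0.62 [ 0.5225 -0.0672  0.143 ] [274.1 209.8]
side mark 0.63 [0.5586 0.3238 0.1024] [183.3 160.7]
side mark 0.2 [ 0.5615 -0.3252 -0.0006] [377.3 309.7]
side marked 0.8 [ 0.553   0.3515 -0.0073] [180.6 192.5]
side marked 0.41 [ 0.5596 -0.3245 -0.0045] [376.3 311.5]
0.9 [[ 1.  0.  0.]
 [ 0. -1.  0.]
 [ 0.  0. -1.]] [[-0.0001  1.      0.0001]
 [ 1.      0.0001 -0.    ]
 [-0.      0.0001 -1.    ]]
```

```bash
python3 - <<'E'
from h import *
a=cv2.imread("pics/scene0.png");b=cv2.imread("pics/side0.png")
c=cv2.resize(a[150:290,100:450],None,fx=2.28,fy=2.28,interpolation=cv2.INTER_CUBIC)[:,:798]
e=cv2.resize(b[130:360,150:470],None,fx=1.2,fy=1.2)
f=np.zeros((320+276,798,3),np.uint8);f[:c.shape[0]]=c[:320];f[320:596,:e.shape[1]]=e
k=cv2.resize(b[250:345,325:450],(414,276*1));f[320:596,384:]=k
cv2.imwrite("pics/v1.png",f)
E
```

```text
(no output)
```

View pics/v1.png

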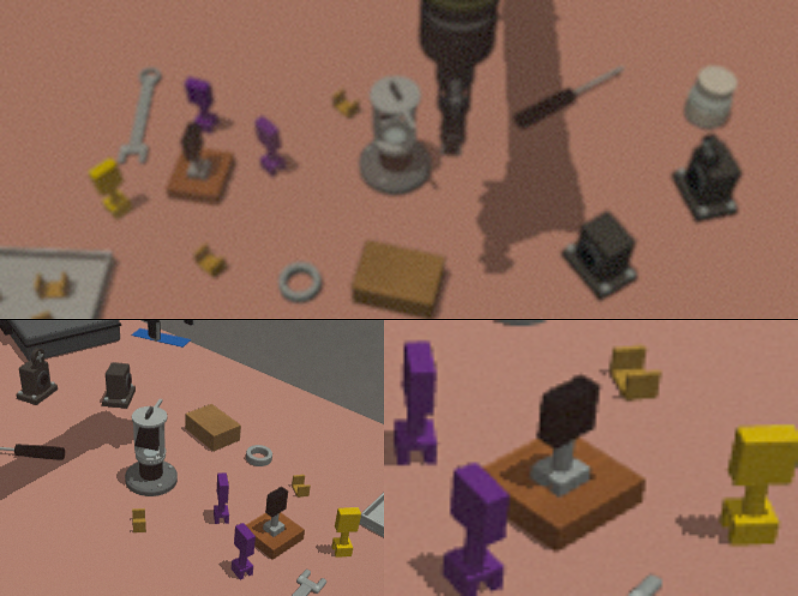

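The pictures show two purple look-alikes at scene px (187,190) and (218,212), a yellow one at (147,230), and the black-handled steel key standing in the wooden block at (185,215). That last one is the key meant, and the enlarged side crop confirms it. The lugged housing is at scene px (409,225). Next I take wrist-camera views of the key and the turret.

```bash
python3 - <<'E'
from h import *
np.set_printoptions(precision=4,suppress=True)
R0=np.array(arm.observe()["tcp_rot"])
def look(name,labels):
    arm.dwell(.2); info=optics.camera_info("wrist"); im,d=optics.read_camera("wrist")
    cv2.imwrite(f"pics/{name}.png",im); np.savez(f"pics/{name}.npz",d=d,**{k:np.array(info[k]) for k in("K","R","t")})
    print(name,"cam at",-np.array(info["R"]).T@info["t"],"axis",np.array(info["R"])[2])
    for l in labels:
        for r in spotter.place_of("wrist",l)[:3]:
            print(l,round(r["conf"],2),world("wrist",r["position"],info))
arm.move_pose([.53,-.067,.36],R0); look("w_tur",("turret","screw","stand"))
arm.move_pose([.56,-.325,.30],R0); look("w_key",("key","key_grip","block"))
print(arm.observe()["time"])
a=cv2.imread("pics/w_tur.png");b=cv2.imread("pics/w_key.png")
cv2.imwrite("pics/v2.png",cv2.resize(np.hstack([a,b]),(800,300),interpolation=cv2.INTER_AREA))
E
```

```text
w_tur cam at [0.5294 0.0005 0.4997] axis [-0.0032 -0.259  -0.9659]
turret 0.8 [ 0.5169 -0.066   0.1022]
screw 0.87 [ 0.5213 -0.0663  0.1461]
stand 0.84 [ 0.5234 -0.0673 -0.0014]
w_key cam at [ 0.5592 -0.2565  0.4426] axis [ 0.0018 -0.2593 -0.9658]
key 0.55 [ 0.6091 -0.4261 -0.0049]
key_grip 0.83 [ 0.5544 -0.3225  0.0811]
key_grip 0.81 [ 0.6055 -0.4231  0.0705]
key_grip 0.61 [ 0.5311 -0.2319  0.068 ]
block 0.76 [ 0.5576 -0.3249 -0.001 ]
3.5167
```

View pics/v2.png

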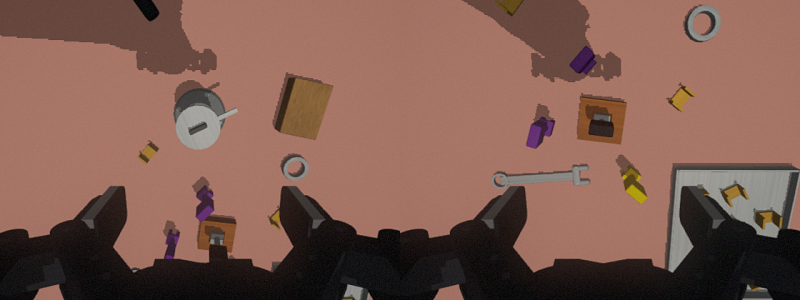

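The turret's nose points to +x and a little +y, with the bar lined up with it (left half, px ~(198,127)). The key's black handle is at (601,128) in the right half. Now I measure both from depth.

```bash
cat >> h.py <<'E'
def rect(P):
    (c,s,a)=cv2.minAreaRect((P[:,:2]*1e4).astype(np.float32)); 
    if s[0]<s[1]: s=(s[1],s[0]); a+=90
    a=np.deg2rad(a); return np.array(c)/1e4,np.array(s)/1e4,(a+np.pi/2)%np.pi-np.pi/2
def sel(W,c,r,z0,z1): 
    m=(np.hypot(W[...,0]-c[0],W[...,1]-c[1])<r)&(W[...,2]>z0)&(W[...,2]<z1); return W[m]
def circ(P):
    A=np.c_[2*P[:,:2],np.ones(len(P))]; s=np.linalg.lstsq(A,(P[:,:2]**2).sum(1),rcond=None)[0]
    return s[:2],np.sqrt(s[2]+s[:2]@s[:2])
def turret(W,c=(.522,-.067)):
    cap=sel(W,c,.075,.140,.152); bar=sel(W,c,.02,.1535,.165)
    h=cv2.convexHull((cap[:,:2]*1e4).astype(np.float32))[:,0]/1e4
    out={}
    if len(h)>5:
        x=np.array(c)
        for _ in range(4):
            q=cap[np.hypot(*(cap[:,:2]-x).T)<.0335]; hh=cv2.convexHull((q[:,:2]*1e4).astype(np.float32))[:,0]/1e4
            f=hh[np.abs(np.hypot(*(hh-x).T)-.032)<.003] 
            x,r=circ(f)
        n=cap[np.hypot(*(cap[:,:2]-x).T)>.037]; v=n[:,:2].mean(0)-x
        out=dict(axis=x,r=r,nose=np.arctan2(v[1],v[0]),nn=len(n),z=np.median(cap[:,2]))
    if len(bar)>10: out["bar"]=rect(bar)
    return out
E
python3 - <<'E'
from h import *
np.set_printoptions(precision=4,suppress=True)
def ld(n):
    z=np.load(f"pics/{n}.npz"); return cloud(None,z["d"],dict(R=z["R"],t=z["t"],K=z["K"]))
W=ld("w_tur"); print(turret(W))
S=cloud("scene",np.load("pics/scene0.npy")); D=cloud("side",np.load("pics/side0.npy"))
print("scene",turret(S)); print("side",turret(D))
for n,w in(("w",ld("w_key")),("scene",S),("side",D)):
    P=sel(w,(.558,-.325),.035,.092,.106); print(n,"handle top",len(P),rect(P) if len(P)>5 else 0, np.median(P[:,2]))
    B=sel(w,(.558,-.325),.06,.018,.026); print(n,"block",len(B),rect(B),np.median(B[:,2]))
for n,w in(("scene",S),("side",D),("wt",W)):
    P=sel(w,(.555,.345),.04,.086,.13); 
    if len(P): print(n,"lug",len(P),rect(P),P.mean(0),P.max(0),P.min(0))
    B=sel(w,(.555,.345),.05,.03,.086)
    if len(B): print("body",rect(B))
E
```

```text
{'axis': array([ 0.5217, -0.0652]), 'r': np.float64(0.03174283103446953), 'nose': np.float64(0.4430102539617918), 'nn': 154, 'z': np.float64(0.1450600150866606), 'bar': (array([ 0.5214, -0.0653]), array([0.026 , 0.0063]), np.float64(0.43158263177345324))}
scene {'axis': array([ 0.5236, -0.0663]), 'r': np.float64(0.03171422000628686), 'nose': np.float64(0.4403282982690537), 'nn': 20, 'z': np.float64(0.14705730462608382), 'bar': (array([ 0.5246, -0.0663]), array([0.0242, 0.0061]), np.float64(0.3518446259697683))}
side {'axis': array([ 0.5215, -0.0682]), 'r': np.float64(0.03200837045604531), 'nose': np.float64(0.43545048885966364), 'nn': 21, 'z': np.float64(0.14469318204331283), 'bar': (array([ 0.5219, -0.0682]), array([0.0237, 0.0075]), np.float64(0.5305979957067044))}
w handle top 581 (array([ 0.5576, -0.3241]), array([0.0339, 0.0163]), np.float64(-0.12337360065901137)) 0.0988298410129638
w block 2723 (array([ 0.5577, -0.3241]), array([0.075 , 0.0703]), np.float64(-0.12179487876481154)) 0.02107097329284767
scene handle top 69 (array([ 0.5602, -0.3241]), array([0.0357, 0.016 ]), np.flo
[... 230 characters left out ...]
353, 0.0172]), np.float64(-0.1087658957638169)) 0.09854766599845614
side block 731 (array([ 0.5585, -0.3257]), array([0.0781, 0.0733]), np.float64(-0.12529400612106656)) 0.021266557788151567
scene lug 116 (array([0.5583, 0.3309]), array([0.0369, 0.0142]), np.float64(0.29347509238357916)) [0.5623 0.331  0.1083] [0.5761 0.341  0.1261] [0.541  0.3232 0.0862]
body (array([0.556 , 0.3446]), array([0.0583, 0.052 ]), np.float64(0.33021729449431647))
side lug 137 (array([0.5569, 0.3301]), array([0.0378, 0.0165]), np.float64(0.17207259711587697)) [0.5536 0.327  0.1052] [0.5754 0.338  0.1231] [0.538  0.3198 0.0862]
body (array([0.5488, 0.3445]), array([0.0587, 0.0576]), np.float64(0.3745748723211626))
```

```bash
python3 - <<'E'
from h import *
np.set_printoptions(precision=4,suppress=True)
for a in(-.123,.44,1.64): print(a, ik([.522,-.066,.26],down(a)), ik([.5577,-.3243,.13],down(a)))
for a in(-1.57,-1.2,-.87,-.6): 
    q=ik([.50-.0,.25,.30],down(a)); print(a,q)
    if q is not None:
        arm.move_pose([.50,.25,.30],down(a)); break
arm.dwell(.2); info=optics.camera_info("wrist"); im,d=optics.read_camera("wrist"); cv2.imwrite("pics/w_mark.png",im)
W=cloud(None,d,info); np.save("pics/W_mark.npy",W)
print("cam",-np.array(info["R"]).T@info["t"],arm.observe()["time"])
for l in("mark","marked"):
    for r in spotter.place_of("wrist",l)[:3]: print(l,round(r["conf"],2),world("wrist",r["position"],info))
P=sel(W,(.555,.345),.045,.086,.13)
if len(P):
  print("lug",len(P),rect(P),P.max(0),P.min(0)); B=sel(W,(.555,.345),.05,.07,.085)
  print("body top",rect(B)); F=sel(W,(.555,.345),.055,.004,.016); print("foot",len(F), rect(F))
  for w in(.016,.013): pass
  v=np.nanargmin(abs(W[...,0]-.557)+abs(W[...,1]-.327)+abs(W[...,2]-.105)); v,u=divmod(v,560); print(u,v)
  v0=max(0,min(320,v-50));u0=max(0,min(440,u-60))
  cv2.imwrite("pics/v3.png",cv2.resize(im[v0:v0+100,u0:u0+120],None,fx=4,fy=4)); 
print(turret(W))
E
```

```text
-0.123 [-0.0529  0.0425  0.1325  1.7189 -0.0057  1.3806 -1.6132] [ 0.1917  0.3862  0.3718  1.6011 -0.1484  1.1823 -1.0989]
0.44 [-0.0242  0.0433  0.1029  1.7179 -0.0045  1.3806 -1.0514] [ 0.2469  0.3802  0.3011  1.5989 -0.1193  1.1807 -0.5576]
1.64 [ 0.0466  0.0453  0.0296  1.7155 -0.0014  1.3808  0.1457] [ 0.3603  0.373   0.1575  1.5943 -0.0619  1.1792  0.6   ]
-1.57 [ 0.4863  0.2679 -1.1811  1.5435  0.248   1.4965  2.4417]
cam [0.4991 0.1848 0.4416] 5.8417
mark 0.61 [0.5597 0.324  0.1048]
marked 0.67 [0.555  0.3504 0.0006]
lug 705 (array([0.5553, 0.3321]), array([0.036, 0.013]), np.float64(0.2754123188034143)) [0.5736 0.3423 0.1233] [0.5366 0.3231 0.0862]
body top (array([0.5504, 0.3488]), array([0.0559, 0.0437]), np.float64(0.2809678559296447))
foot 837 (array([0.5504, 0.3489]), array([0.0802, 0.0601]), np.float64(0.28147835062109916))
226 256Traceback (most recent call last):
  File "<stdin>", line 21, in <module>
  File "h.py", line 24, in turret
    h=cv2.convexHull((cap[:,:2]*1e4).astype(np.float32))[:,0]/1e4
      ~~~~~~~~~~~~~~~~~~~~~~~~~~~~~~~~~~~~~~~~~~~~~~~~~~^^^^^
TypeError: 'NoneType' object is not subscriptable
```

View pics/v3.png

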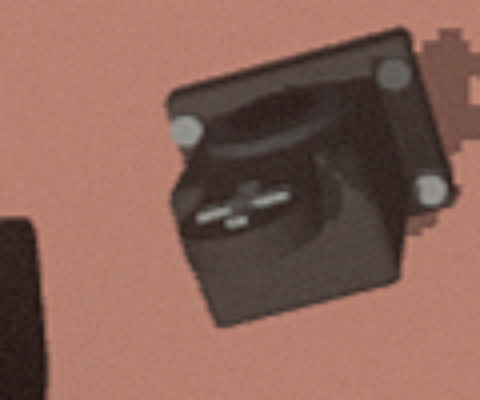

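The crop shows the raised cross on the lug facing the stand (crop px ~(240,208)), so this is the right housing. The mark comes out near (0.557, 0.326), which puts the target heading at about 1.479 rad. Next I grasp the key.

```bash
python3 - <<'E'
from h import *
np.set_printoptions(precision=4,suppress=True)
a=-.123; p=[.558,-.3245]
arm.move_pose(p+[.20],down(a)); arm.servo_line(p+[.061],feed=.12)
gripper_close(80); o=arm.observe(); print(o["time"],o["opening"],o["wrist_force"],o["position"])
arm.servo_line(p+[.262],feed=.15); arm.dwell(.3)
o=arm.observe(); print(o["time"],o["opening"],o["wrist_force"],o["position"])
for cam in("side","scene"):
    im,d=optics.read_camera(cam); W=cloud(cam,d); np.save(f"pics/{cam}_lift.npy",W); cv2.imwrite(f"pics/{cam}_lift.png",im)
    P=sel(W,p,.028,.195,.236); print(cam,len(P),P.min(0),P.max(0), rect(P))
    print(px(cam,p+[.211]))
u=px("side",p+[.23]).astype(int); im=cv2.imread("pics/side_lift.png"); 
cv2.imwrite("pics/v4.png",cv2.resize(im[u[1]-60:u[1]+60,u[0]-60:u[0]+60],None,fx=4,fy=4))
E
```

```text
10.6833 0.015305207818961263 [-0.7657 -0.0508  2.1231] [ 0.5581 -0.3244  0.0612]
12.475 0.015021001280311612 [ 0.3595 -0.4925 -1.4736] [ 0.5579 -0.3244  0.2617]
side 261 [ 0.5419 -0.3395  0.21  ] [ 0.5705 -0.3114  0.2358] (array([ 0.557 , -0.3254]), array([0.0288, 0.0267]), np.float64(-0.07484055242757037))
[385.8 225.7]
scene 109 [ 0.5469 -0.3375  0.2118] [ 0.575  -0.3106  0.2353] (array([ 0.5601, -0.3239]), array([0.0275, 0.0252]), np.float64(-0.12435976921066683))
[176.1 180.3]
```

View pics/v4.png

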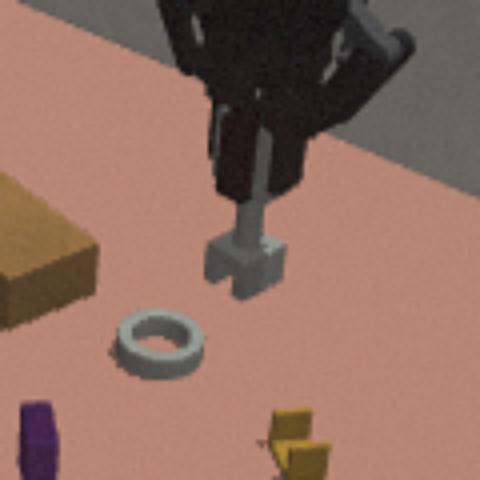

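The key hangs upright in the fingers, fork at px (245,265) of the crop. Next I carry it over the screw and lower it while watching the wrist force.

```bash
python3 - <<'E'
from h import *
np.set_printoptions(precision=4,suppress=True)
p=[.522,-.0665]; a=.44
arm.move_pose(p+[.262],down(a)); arm.servo_line(p+[.218],feed=.1); arm.dwell(.3)
f0=np.array(arm.observe()["wrist_force"]); print("f0",f0)
for cam in("side","scene"):
    im,d=optics.read_camera(cam); W=cloud(cam,d); P=sel(W,p,.03,.170,.188); print(cam,len(P),rect(P))
for z in(.212,.208,.205,.202,.200,.198,.197,.196,.195):
    arm.servo_line(p+[z],feed=.05); o=arm.observe(); f=np.array(o["wrist_force"])-f0; print(z,o["position"],f)
    if f[2]>6: break
print(o["time"])
ims=[]
for cam in("side","scene"):
    im,d=optics.read_camera(cam); u=px(cam,p+[.16]).astype(int); ims.append(cv2.resize(im[u[1]-45:u[1]+45,u[0]-45:u[0]+45],(400,400)))
cv2.imwrite("pics/v5.png",np.hstack(ims))
E
```

```text
f0 [-0.3443  0.9596 -1.6328]
side 134 (array([ 0.5229, -0.0679]), array([0.0312, 0.0256]), np.float64(0.44124661086859174))
scene 53 (array([ 0.5248, -0.0657]), array([0.0281, 0.0238]), np.float64(0.41096324019156927))
0.212 [ 0.5216 -0.0664  0.2115] [-0.2758 -0.4393  0.738 ]
0.208 [ 0.5218 -0.0665  0.2077] [-0.1585 -1.2371  0.4325]
0.205 [ 0.5219 -0.0665  0.2048] [ 0.909  -1.269  -0.6405]
0.202 [ 0.5218 -0.0665  0.2018] [-0.0377 -0.688  -0.5384]
0.2 [ 0.5219 -0.0665  0.1999] [ 0.5014 -1.5816 -0.0003]
0.198 [ 0.5219 -0.0665  0.1979] [-0.6347 -0.6437  0.4915]
0.197 [ 0.5221 -0.0666  0.1971] [ 0.5052 -1.809   0.4846]
0.196 [ 0.5223 -0.0666  0.197 ] [-1.4202  0.4834  7.9477]
16.6
```

View pics/v5.png

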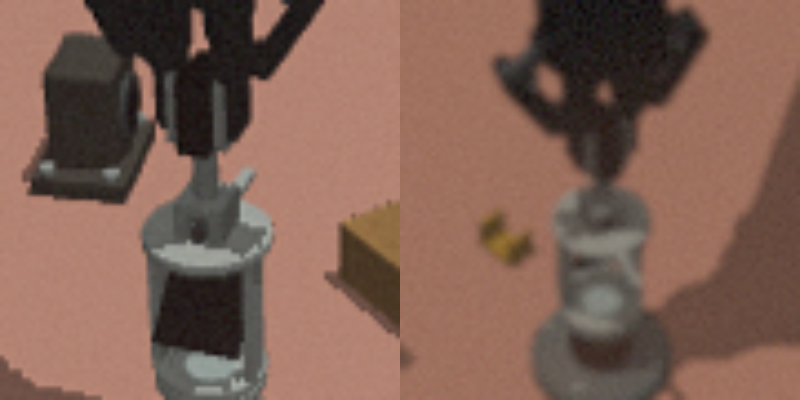

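The key is seated: prongs on the cap, bar in the slot in the side view at px (205,225), with a contact force of 8 N. Now I turn it.

```bash
cat >> h.py <<'E'
AX=dict(side=(.5215,-.0682),scene=(.5236,-.0663))
def nose():
    r={}
    for cam in AX:
        im,d=optics.read_camera(cam); cv2.imwrite(f"pics/{cam}_n.png",im); W=cloud(cam,d); c=AX[cam]
        n=sel(W,c,.07,.138,.154); n=n[np.hypot(*(n[:,:2]-c).T)>.036]
        v=n[:,:2].mean(0)-c if len(n) else np.zeros(2); r[cam]=(round(float(np.arctan2(v[1],v[0])),4),len(n))
    return r
E
python3 - <<'E'
from h import *
np.set_printoptions(precision=4,suppress=True)
p=[.522,-.0665,.1962]; print(arm.observe()["time"], nose())
for i,a in enumerate(np.arange(.54,1.46,.1)):
    arm.servo_line(p,rot=down(a),feed=.05); o=arm.observe()
    print(round(a,2),round(o["time"],2),np.array(o["position"]),np.array(o["wrist_force"]),o["wrist_torque"][2],np.abs(o["joint_vel"]).max())
arm.dwell(.3); print(nose(),arm.observe()["time"])
E
```

```text
16.7 {'side': (0.4225, 17), 'scene': (0.4449, 20)}
0.54 17.05 [ 0.5227 -0.0665  0.197 ] [ 0.096  -0.2109  6.1098] -0.0051268626510951425 0.013881790773849113
0.64 17.3 [ 0.5228 -0.0662  0.197 ] [0.0983 0.3339 4.7349] -0.02424238635400657 0.010805400364128713
0.74 17.55 [ 0.5227 -0.0662  0.197 ] [-0.3756  0.7208  6.1049] -0.10187830934081199 0.010513862952967544
0.84 17.8 [ 0.5227 -0.0662  0.197 ] [0.1286 0.4886 5.9847] -0.0976631908276231 0.011320339774696939
0.94 18.05 [ 0.5226 -0.0662  0.197 ] [-0.6508  0.0002  5.8783] -0.10430825045581368 0.01104858689109065
1.04 18.3 [ 0.5226 -0.0662  0.197 ] [-0.3684  0.5108  5.1831] -0.07102042121562131 0.010630470006687003
1.14 18.55 [ 0.5225 -0.0661  0.197 ] [-1.2096  0.7143  6.8543] -0.1361458218826621 0.0102162525700433
1.24 18.8 [ 0.5225 -0.0661  0.197 ] [-1.6284  0.3962  6.3642] -0.09466207694081141 0.00967018150991079
1.34 19.05 [ 0.5224 -0.0662  0.197 ] [-1.2236  0.4627  6.7245] -0.1273638510850058 0.010234586249027315
1.44 19.3 [ 0.5223 -0.0662  0.197 ] [-1.6356  0.3833  6.3169] -0.11306282183359355 0.011600619007879733
{'side': (1.2666, 19), 'scene': (1.2433, 24)} 19.7
```

```bash
python3 - <<'E'
from h import *
p=[.522,-.0665,.1962]
for a in(1.54,1.62,1.66): arm.servo_line(p,rot=down(a),feed=.05)
arm.dwell(.4)
for _ in range(3): print(nose())
o=arm.observe(); print(o["time"],o["position"],o["wrist_force"],o["wrist_torque"],o["opening"])
ims=[]
for cam in AX:
    im=cv2.imread(f"pics/{cam}_n.png")
    d0=np.array([np.cos(1.479),np.sin(1.479)]); A=np.array(AX[cam])
    for s in np.arange(.08,.42,.03):
        u=px(cam,[*(A+d0*s),.105]); cv2.circle(im,tuple(int(k) for k in u),1,(0,255,0),-1)
    u=px(cam,[.535,.1,.12]).astype(int); u0=max(0,u[0]-140);v0=max(0,u[1]-100)
    ims.append(cv2.resize(im[v0:v0+200,u0:u0+280],(400,286)))
    try:
        for r in spotter.place_of(cam,"mark")[:1]: print(cam,world(cam,r["position"])-np.r_[A,0])
        for r in spotter.place_of(cam,"turret")[:1]: print(cam,"tur",world(cam,r["position"]))
    except Exception as e: print(e)
cv2.imwrite("pics/v6.png",np.hstack(ims))
E
```

```text
{'side': (1.4791, 30), 'scene': (1.4604, 24)}
{'side': (1.4815, 29), 'scene': (1.4713, 24)}
{'side': (1.4826, 27), 'scene': (1.4611, 24)}
21.15 [ 0.52222436 -0.06619665  0.19700536] [-2.29131231  1.04557765  6.21552741] [ 0.2388903   0.49320287 -0.15587431] 0.01507311846746276
side [0.03478452 0.39618423 0.10207437]
side tur [ 0.51603555 -0.06797368  0.10257548]
scene [0.03459447 0.38922456 0.1031041 ]
scene tur [ 0.52506319 -0.06825721  0.10476332]
```

View pics/v6.png

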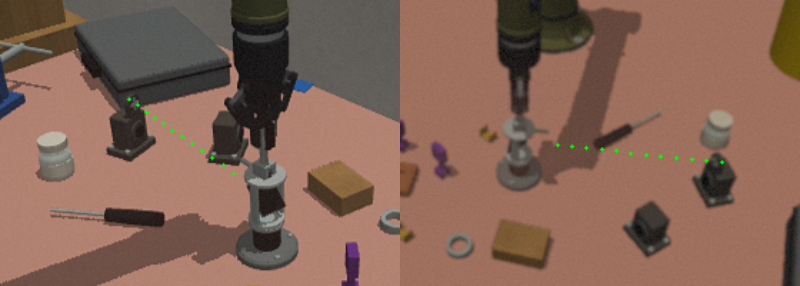

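The sight line drawn along the measured heading ends on the lug in both views (left px (130,100), right px (720,162)). The nose reads 1.481 and 1.464 rad against a target of about 1.479, which is roughly 2–6 mm at the mark. I'm handing in while holding it there.

```bash
python3 - <<'E'
from h import *
arm.dwell(.3); print(nose(), arm.observe()["wrist_force"]); arm.sign_off()
E
```

```text
{'side': (1.4784, 30), 'scene': (1.4712, 24)} [-1.73022562  0.69057404  8.0186894 ]
the job is handed in; nothing more can be done
```

I took the black-handled key out of the block and seated it on the turret's screw. With it I turned the mirror from about 0.44 to 1.475 rad, and I handed in at about 21.6 s while still holding it there. The hand-in reports no verdict, so these are my own last checks:

- **Aim:** the turret's nose read 1.478 rad in the side camera and 1.471 rad in the scene camera. The target heading was about 1.479 rad, so the mark should be about 0–3 mm off the line of view (limit 10 mm). Earlier scene readings went as low as 1.460, about 7 mm off, so the two cameras disagree slightly.
- **Key:** it was gripped at 80 N and pressed on the cap with about 8–10 N. It was seated with the tool at z 0.197 m, the height expected when it is fully down.
- **Bystanders:** none were touched as far as I could see, but I did not measure them again at the end.

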